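# Present a relay module from the parts case to the inspection camera

## Task

Slide the clear door of the parts case fully open, take out the blue relay module and show its label to the inspection camera: hold it in the air with the middle of its white label at the viewing point, on the lens axis 17 cm in front of the lens, label square to the lens, module the right way up in the camera's view. Finish while still holding it there, motionless, with the door left open. Leave the other relay modules standing where they are, and do not touch the camera or its stand.

Things in the scene. Friction and masses are not known exactly. Their poses are not given: they have to be found in the camera images.
- case: Parts case: white tray, blue corners, 300 (x) x 440 (y) mm outside, walls 8 mm thick, 90 mm high; rails on the long sides up to 108 mm; black floor 12 mm thick. Origin: centre of its underside, on the bench. y runs along the door's track. A fixed clear cover (top at 95 mm) closes the y > 0 half; under the sliding door in the other half stand the blue and orange modules, 85 to 135 mm apart in x.
- door (a joint): Opening of the clear sliding door, m: 0 shut, 0.21 fully open (end stop); may start up to 0.05 open. Slides level along the case's +y over the fixed cover, about 2 N of friction, stays where left. Panel 278 (x) x 220 (y) x 6 mm, top 104 mm above the bench. Open, it leaves about 280 (x) x 200 (y) mm clear over the modules.
- door_handle (a point): Middle of the red handle, an upright bar in the middle of the door panel: 70 mm long (case x), 12 mm thick (case y), 36 mm high, top 140 mm above the bench; this point is half-way up, 122 mm above the bench, 18 mm above the panel. Can be pinched across its 12 mm from above. Axes as the case's.
- blue_mid (a point): Blue relay module, the part to show: box 40 (x) x 38 (y) x 75 (z) mm, about 0.16 kg, standing loose on the case floor; this point is its centre, half-way up. Its +x face has the white label (roughly away from the robot at first); its plain y faces, 38 mm apart, can be grasped from above. White stripe on top at the label's edge, two brass screws opposite. May be exchanged with the orange one.
- blue_label (a point): Middle of the blue module's white label (30 mm wide, 40 mm high, dark bars on it): 21 mm from the module's centre along its x axis, at half height. x points straight out of the label, z up the module, y across.
- orange_mid (a point): Orange relay module of the same size and shape as the blue one (40 x 38 x 75 mm); this point is its centre, half-way up. It stands beside the blue one under the door. A bystander.
- grey_mid (a point): Grey relay module of the same size and shape as the blue one (40 x 38 x 75 mm); this point is its centre, half-way up. It stands under the fixed cover. A bystander.
- green_mid (a point): Green relay module of the same size and shape as the blue one (40 x 38 x 75 mm); this point is its centre, half-way up. It stands under the fixed cover. A bystander.
- lens (a point): Front centre of the lens of the inspection camera: black lens in a white ring 68 mm across, on a grey camera (70 x 50 x 50 mm) carried 330 mm above the bench by a fixed stand to the robot's right (column 22 mm thick, 105 mm behind this point along the lens axis; round foot 140 mm across). Looks towards the robot, down by 0.12 to 0.42 rad (varies; stays put). Axes as the viewing point's.
- view (a point): Viewing point in the air on the lens axis, 170 mm in front of the lens (215 to 300 mm above the bench). Axes: x along the lens axis to the lens (up and away from the robot), z the camera's up, y across. Shown properly, the label's centre is here and the label's x, y, z lie along these axes.

How it is judged:
On the way, in this order (a step that is already met when the one before it is completed fails the run):
1. the door is slid fully open (value of joint door above 0.195 m), for 0.2 s.
2. the blue module is lifted out of the case (height (world z) of blue_mid above 0.15 m and contact force between the fingers and blue above 1 N), for 0.2 s.
At the end, for the whole second after the job is handed in: Fingers alone hold the blue module still (under 20 mm/s); label centre within 20 mm of the viewing point, label square to the lens and module upright in its view within 12 degrees; nothing else carries it; door within 15 mm of fully open (distance between blue_label and view below 0.02 m and angle between the x axis of blue_label and the x axis of view, either way round below 0.21 rad and angle between the z axis of blue_label and the z axis of view, either way round below 0.21 rad and x of blue_mid in the frame of view below 0 m and angle between blue_label's own z axis and vertical below 1.2 rad and linear speed of blue below 0.02 m/s and contact force between the fingers and blue above 1 N and contact force between blue and case below 0.1 N and contact force between blue and stand below 0.1 N and value of joint door above 0.195 m); the arm keeps its last pose, push and grip.
It fails at once if another relay module is shifted more than 25 mm or knocked over ((distance of orange_mid from where it was at the start of the episode above 0.025 m or angle between orange_mid's own z axis and vertical above 0.5 rad) or (distance of grey_mid from where it was at the start of the episode above 0.025 m or angle between grey_mid's own z axis and vertical above 0.5 rad) or (distance of green_mid from where it was at the start of the episode above 0.025 m or angle between green_mid's own z axis and vertical above 0.5 rad)).
It fails at once if the camera or its stand is touched (contact force between any of the arm, the fingers, blue and stand above 1 N).
It also fails if it takes over 48 s, if anything falls off the work surface, if the arm or the gripper's body presses on something with over 40 N, if the wrist force passes 120 N, or if a joint passes its speed limit or range.

## Robot

A 6-joint arm with a two-finger parallel gripper is mounted at the origin on the work surface. World frame = base frame: x ahead of the robot, y to its left, z up, the work surface at z = 0. Lengths are in m, angles in rad, forces in N, time in s.
With the tool pointing down it reaches from about 0.4 to 0.825 m from the base axis. Payload 7 kg.
Tool frame: the origin (TCP) lies at the very end of the fingers, on their centre line; the grasp point (between the pads) lies 19 mm behind it (manip.hold_point_z is the distance from the TCP to the grasp point, in m); z points along the fingers, y is the line along which they close (so a half turn about z gives the same grasp; the last joint's range is limited). The gripper opens to 85 mm and grips with 20 to 120 N. Pads are 22 mm wide; open, the fingers measure 114 mm over their backs; the gripper's body (76 mm by 85 mm) begins 54 mm behind the grasp point. The pads swing forward as they close: fully open they stand 13 mm farther back than shut.
Start: joints at [1.634, 0.359, 0.012, 0, -1.224, -0.288], TCP at [0.15, 0.658, 0.231] pointing down, gripper open.
Joint ranges: [-3.07, 3.07], [-1.43, 2.12], [-1.02, 1.25], [-3.03, 1.67], [-3.05, -0], [-3.03, 3.03]. Speed limits (rad/s): [2.39, 2.39, 3.01, 3.14, 3.14, 3.14].

## Interface

Orientations are given as a unit quaternion [x, y, z, w].
In Python, from bench import manip gives the robot as it stands.
- The arm moves only by the tool servo_tool, never from a script. Its argument "motion" is a list of rows, each a list of 7 numbers: the shift along the tool's x, y, z normalised to -1 to 1, where 1 is 40 cm, then the turn, a rotation vector about the tool's x, y, z normalised to -1 to 1, where 1 is pi rad, then the gripper command: -1 is shut, 1 is fully open, values between are in proportion. In form: [[tx, ty, tz, rx, ry, rz, grip], ...]. A call has 1 to 12 rows; each row is the pose to reach, as a shift and turn from the pose commanded when the call began, along the tool's axes at that moment, turning the shorter way round; what a row does not reach only later rows make up. A row lasts 1/12 s, in which the tool goes at most 41.7 mm and 7.16 degrees, less where a joint would pass 70% of its speed; a pose out of reach is approached as far as the arm can. A call with a number of a shift or a turn outside -1 to 1 is refused whole. A call with a gripper value outside its range is refused whole. The fingers move at their own pace and stop on an object; the grip force is fixed at half the most. Time passes only in rows, so rows that repeat a pose let the fingers close. It gives the time, the measured TCP pose, the force, the opening and the grip force at its end, in the units of the state.
- manip.state(): the state, without advancing time (a new reading comes with each control period).
- manip.camera(name): name is "scene" or "top" or "wrist"; returns a dict with "color" (400x640x3 uint8, blue, green, red), "fx", "fy", "cx", "cy" (pixels), "D" ([k1, k2, p1, p2, k3] as OpenCV has them; the pictures are not rectified), "world_from_camera" (4x4, takes a point from camera to world coordinates). Camera axes: x right, y down, z forward; pixel columns grow to the right and rows downward; lengths in m; the calibration is good to about 2 mm. A picture is of the moment at which its call begins. There is no depth.
- manip.finish_job(): hands the job in; it is judged then, once.
The state is a dict: "time_s": time; "joint_pos": joint angles; "joint_velocities": joint speeds; "tau": joint torques, N m; "tool_pos": TCP position; "ee_rot": TCP orientation; "force": force on the tool from outside, world axes, zero at the start; "moment": the same for the moment, N m; "finger_gap": opening from 0.0 (shut) to 1.0 (fully open); "gripper_force": force on a finger pad.
Only numpy, scipy, OpenCV 4.12 (cv2) and the standard library are available. Lean on these libraries where they do the work, as an engineer would, in place of code of your own. Each camera call takes 0.05 s, during which the arm holds its last target. There are 200 camera calls.

## Working session

There is one attempt and no reset: what is moved stays moved. The work goes in short steps, Python scripts to look and compute and a tool call to move; the robot and the scene stay as the last step left them, time stands still between calls to the robot, and variables do not carry over. Pictures are saved under pics/ and viewed, at most 10 in all, crops included, and the job is handed in when it is done.

Besides the shell and the picture viewer there is one more tool, called after "Emit:" by a JSON object that holds its "op" and its "data". servo_tool: Moves the arm, as the interface text tells. Its arguments: {"type":"object","properties":{"motion":{"type":"array"}},"required":["motion"]}

```bash
mkdir -p pics; ls; python3 - <<'E'
from bench import manip
import cv2,numpy as np,pickle
s=manip.state();print({k:np.round(v,3) for k,v in s.items()}, manip.hold_point_z)
d={}
for n in("scene","top","wrist"):
    c=manip.camera(n);d[n]=c;cv2.imwrite(f"pics/{n}0.png",c["color"])
    print(n,c["fx"],c["cx"],c["cy"],c["D"],np.round(c["world_from_camera"],3).tolist())
pickle.dump(d,open("d0.pkl","wb"))
E
```

```text
pics
{'time_s': np.float64(0.0), 'joint_pos': array([ 1.634,  0.359,  0.011, -0.   , -1.224, -0.288]), 'joint_velocities': array([ 0.001, -0.001, -0.   , -0.   ,  0.   ,  0.001]), 'tau': array([-0.0000e+00, -5.8332e+01,  2.9341e+01,  6.9370e+00, -6.0000e-03,
        0.0000e+00]), 'tool_pos': array([0.15 , 0.658, 0.23 ]), 'ee_rot': array([ 0.994, -0.112, -0.   ,  0.001]), 'force': array([-0.179,  0.061,  0.294]), 'moment': array([ 0.06 , -0.028, -0.008]), 'gripper_force': np.float64(0.0), 'finger_gap': np.float64(1.002)} 0.0187
scene 426.7292734055766 316.86859634667496 205.21514545659724 [0.03787799 0.         0.         0.         0.        ] [[0.797, 0.351, -0.491, 1.095], [0.603, -0.476, 0.64, -0.599], [-0.009, -0.807, -0.591, 0.798], [0.0, 0.0, 0.0, 1.0]]
top 493.58245640299225 326.79418205957234 199.10647113931952 [0.02090903 0.         0.         0.         0.        ] [[0.003, -0.999, 0.051, 0.529], [-1.0, -0.004, -0.016, 0.064], [0.016, -0.051, -0.999, 1.584], [0.0, 0.0, 0.0, 1.0]]
wrist 331.0385057904141 317.4988995124978 196.57087391981437 [0.00440786 0.         0.         0.         0.        ] [[-0.223, -0.933, -0.283, 0.223], [-0.975, 0.213, 0.063, 0.64], [0.001, 0.29, -0.957, 0.373], [0.0, 0.0, 0.0, 1.0]]
```

View pics/scene0.png

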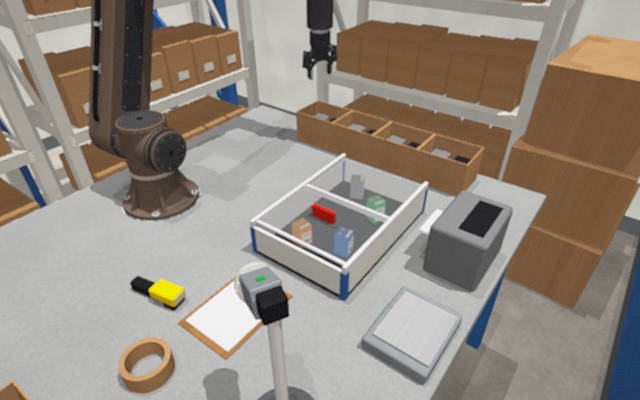

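View pics/top0.png

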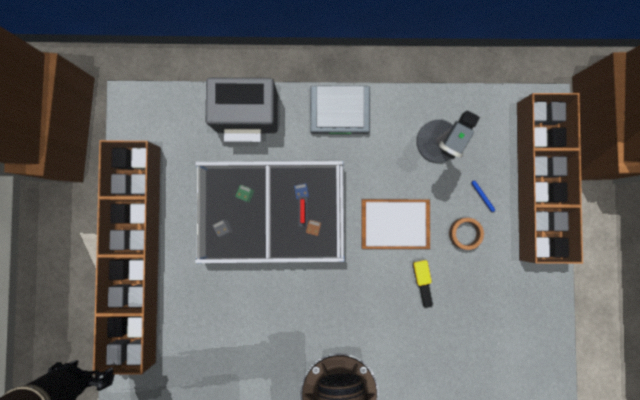

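The scene view shows the case at centre, with the red handle near (323,213), orange (302,230), blue (343,240) and the camera stand at (265,290). The top view shows the handle at (302,211), blue (302,190), orange (313,228) and the lens ring at (450,148).

```bash
cat > h.py <<'E'
from bench import manip
import cv2,numpy as np,pickle
from scipy.spatial.transform import Rotation as R
def ray(c,p):
    K=np.array([[c["fx"],0,c["cx"]],[0,c["fy"],c["cy"]],[0,0,1.]])
    q=cv2.undistortPoints(np.array([[p]],float),K,np.array(c["D"],float))[0,0]
    T=np.array(c["world_from_camera"]);d=T[:3,:3]@[q[0],q[1],1];return T[:3,3],d/np.linalg.norm(d)
def plane(c,p,z):
    o,d=ray(c,p);return o+d*(z-o[2])/d[2]
def tri(obs):
    A=np.zeros((3,3));b=np.zeros(3)
    for c,p in obs:
        o,d=ray(c,p);P=np.eye(3)-np.outer(d,d);A+=P;b+=P@o
    x=np.linalg.solve(A,b);return x,[round(1e3*np.linalg.norm(np.cross(ray(c,p)[1],x-ray(c,p)[0])),1) for c,p in obs]
HSV=dict(red=[(0,170,90),(6,255,255)],blue=[(100,60,60),(125,255,255)],orange=[(8,90,80),(18,255,255)],green=[(45,70,50),(85,255,255)])
def mask(c,n,roi=None):
    h=cv2.cvtColor(c["color"],cv2.COLOR_BGR2HSV);m=cv2.inRange(h,*[np.array(v) for v in HSV[n]])
    if n=="red":m|=cv2.inRange(h,(174,170,90),(180,255,255))
    if roi:
        k=np.zeros_like(m);x0,y0,x1,y1=roi;k[y0:y1,x0:x1]=1;m*=k
    return m
def blobs(c,n,roi=None,amin=25):
    o=[]
    for k in cv2.findContours(mask(c,n,roi),cv2.RETR_EXTERNAL,cv2.CHAIN_APPROX_NONE)[0]:
        if cv2.contourArea(k)>=amin:o.append((cv2.contourArea(k),cv2.minAreaRect(k),k))
    return sorted(o,key=lambda t:-t[0])
def snap(tag,names):
    d={n:manip.camera(n) for n in names}
    for n,c in d.items():cv2.imwrite(f"pics/{n}_{tag}.png",c["color"])
    pickle.dump(d,open(f"d_{tag}.pkl","wb"));return d
def rows(pos,quat):
    s=manip.state();r0=R.from_quat(s["ee_rot"]);t=r0.inv().apply(np.array(pos)-s["tool_pos"])
    w=(r0.inv()*R.from_quat(quat)).as_rotvec();return np.round(t/.4,4).tolist(),np.round(w/np.pi,4).tolist(),"mm",np.linalg.norm(t)*1e3,"deg",np.degrees(np.linalg.norm(w))
E
python3 - <<'E'
from h import *
d=pickle.load(open("d0.pkl","rb"));S,T=d["scene"],d["top"]
for n in HSV:
    for nm,c,roi in(("scene",S,(250,150,430,300)),("top",T,(190,155,350,270))):
        for a,r,k in blobs(c,n,roi,10)[:3]:print(n,nm,a,np.round(r[0],1),np.round(r[1],1),round(r[2],1))
r=blobs(T,"red",(190,155,350,270))[0][1];rs=blobs(S,"red",(250,150,430,300))[0][1]
print("handle tri",tri([(T,r[0]),(S,rs[0])]))
b=cv2.boxPoints(r);print(np.round([plane(T,p,.14) for p in b],3))
print("top corners case(z~.1)",[np.round(plane(T,p,.108),3) for p in((197,163),(343,163),(343,261),(197,261))])
c=np.hstack([cv2.resize(T["color"][155:270,190:350],None,fx=3,fy=3,interpolation=2),cv2.resize(T["color"][95:210,405:500],None,fx=3,fy=3,interpolation=2)])
cv2.imwrite("pics/crop1.png",c)
E
```

```text
red scene 243.0 [323.2 213.5] [26.5 11.6] 23.2
red top 62.5 [302.5 211. ] [22.  3.] 90.0
blue scene 320.5 [341.7 241.3] [18.3 27.7] 12.8
blue scene 192.5 [343.5 285.5] [27.  9.] 90.0
blue scene 63.5 [253.2 240. ] [24.8  4. ] 81.0
blue top 117.0 [301.1 191.1] [14.3 13.5] 78.7
orange scene 1682.5 [378.5 167.5] [ 35. 101.] 90.0
orange scene 143.5 [299.2 227.2] [16.3 18.4] 45.0
orange scene 19.5 [286.8 294.8] [7.8 4.2] 45.0
orange top 98.0 [312.4 229.2] [12.2  9.6] 15.3
green scene 33.5 [260.4 278.2] [5.1 8.9] 71.6
green scene 20.5 [377.3 205.9] [ 3.5 14.3] 78.7
green top 121.5 [243.8 194.4] [15.8 11.1] 8.7
handle tri (array([0.56879398, 0.11350519, 0.1223542 ]), [np.float64(0.7), np.float64(0.7)])
[[0.6   0.117 0.14 ]
 [0.6   0.108 0.14 ]
 [0.536 0.108 0.14 ]
 [0.536 0.117 0.14 ]]
top corners case(z~.1) [array([0.711, 0.429, 0.108]), array([ 0.713, -0.007,  0.108]), array([ 0.42 , -0.008,  0.108]), array([0.42 , 0.424, 0.108])]
```

View pics/crop1.png

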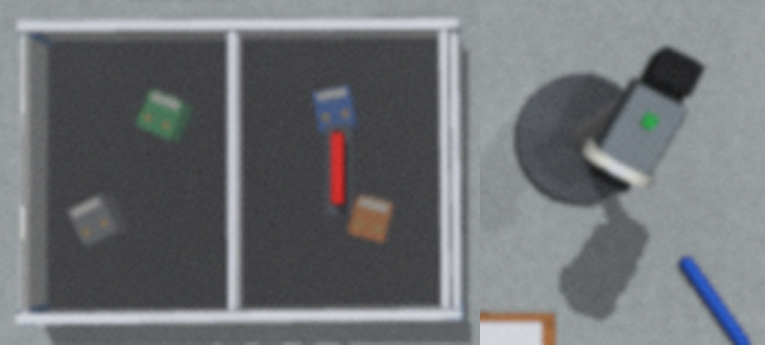

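The crop shows the door handle, blue (label stripe towards +x, yawed slightly) and orange beside it. The camera body yaws with its ring to the lower-left. The case is aligned with the world axes to about 1°. Next I go above the handle.

```bash
python3 - <<'E'
from h import *
print(rows([.569,.1125,.2],[1,0,0,0]))
E
```

```text
([1.3241, 1.0951, 0.078], [0.0004, 0.0, -0.0716], 'mm', np.float64(688.0220928137954), 'deg', np.float64(12.885218176362041))
```

Emit:
{"op": "servo_tool", "data": {"motion": [[0.92,0.76,0,0,0,-0.0716,1],[0.92,0.76,0,0,0,-0.0716,1],[0.92,0.76,0,0,0,-0.0716,1],[0.92,0.76,0,0,0,-0.0716,1],[0.92,0.76,0,0,0,-0.0716,1],[0.92,0.76,0,0,0,-0.0716,1],[0.92,0.76,0,0,0,-0.0716,1],[0.92,0.76,0,0,0,-0.0716,1],[0.92,0.76,0,0,0,-0.0716,1],[0.92,0.76,0,0,0,-0.0716,1],[0.92,0.76,0,0,0,-0.0716,1],[0.92,0.76,0,0,0,-0.0716,1]]}}

```text
time_s: 1.15
tool_pos: [0.4429, 0.2762, 0.2313]
ee_rot: [1.0, -0.001, -0.0, 0.0]
force: [0.0, 0.2, -0.1]
finger_gap: 0.998
gripper_force: 0.0
```

```bash
python3 - <<'E'
from h import *
s=manip.state();print(s["tool_pos"],s["ee_rot"],rows([.569,.1125,.22],[1,0,0,0]))
E
```

```text
[0.44289162 0.27623753 0.23134791] [ 9.99999652e-01 -8.05917589e-04 -4.50124889e-05  2.11010363e-04] ([0.3159, 0.4088, 0.0285], [0.0001, 0.0, -0.0005], 'mm', np.float64(206.98328098653008), 'deg', np.float64(0.0956036229243664))
```

Emit:
{"op": "servo_tool", "data": {"motion": [[0.316,0.409,0.028,0,0,0,1],[0.316,0.409,0.028,0,0,0,1],[0.316,0.409,0.028,0,0,0,1],[0.316,0.409,0.028,0,0,0,1],[0.316,0.409,0.028,0,0,0,1],[0.316,0.409,0.028,0,0,0,1],[0.316,0.409,0.028,0,0,0,1]]}}

```text
time_s: 1.73
tool_pos: [0.5685, 0.1138, 0.2191]
ee_rot: [1.0, -0.002, -0.001, 0.0]
force: [0.4, -0.8, -0.0]
finger_gap: 0.997
gripper_force: 0.0
```

```bash
python3 - <<'E'
from h import *
d=snap("h",["wrist"]);W=d["wrist"]
print(manip.state()["tool_pos"])
for a,r,k in blobs(W,"red")[:2]:print(a,r)
E
```

```text
[0.56789923 0.11502745 0.21946182]
1467.0 ((316.36083984375, 200.56187438964844), (99.0445327758789, 16.35854721069336), 89.23609924316406)
```

View pics/wrist_h.png

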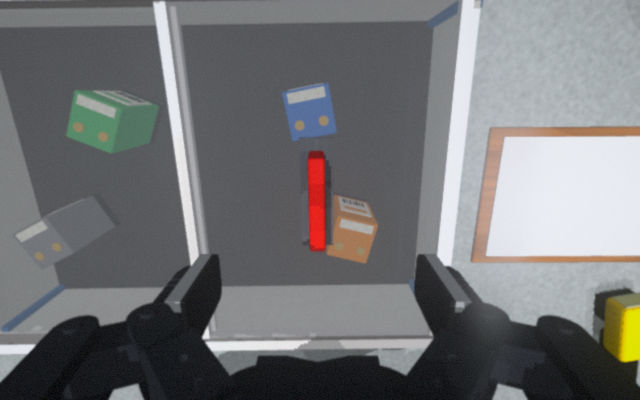

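The wrist view shows the handle at (316,200), centred between the fingers. Blue's top is at (310,110) and orange is at (353,235).

```bash
python3 - <<'E'
from h import *
W=pickle.load(open("d_h.pkl","rb"))["wrist"];T=pickle.load(open("d0.pkl","rb"))
k=blobs(W,"red")[0][1];b=cv2.boxPoints(k)
print(np.round([plane(W,p,.14) for p in b],4)); print(tri([(W,k[0]),(T["top"],(302.5,211)),(T["scene"],(323.2,213.5))]))
B=blobs(W,"blue",(270,70,345,150))[0];print(B[1]);bb=cv2.boxPoints(B[1]);print(np.round([plane(W,p,.087) for p in bb],3))
print(rows([.569,.113,.113],[1,0,0,0]))
E
```

```text
[[0.6074 0.1194 0.14  ]
 [0.6075 0.1084 0.14  ]
 [0.5344 0.1073 0.14  ]
 [0.5343 0.1193 0.14  ]]
(array([0.56821465, 0.11360008, 0.12263386]), [np.float64(1.1), np.float64(0.6), np.float64(1.2)])
((309.2692565917969, 111.84615325927734), (51.57854080200195, 48.04844665527344), 78.69007110595703)
[[0.646 0.142 0.087]
 [0.653 0.104 0.087]
 [0.614 0.096 0.087]
 [0.607 0.135 0.087]]
([0.0031, 0.005, 0.2662], [0.0001, 0.0004, -0.0007], 'mm', np.float64(106.4868175573395), 'deg', np.float64(0.148825038368028))
```

Emit:
{"op": "servo_tool", "data": {"motion": [[0.003,0.003,0.266,0,0,0,1],[0.003,0.003,0.266,0,0,0,1],[0.003,0.003,0.266,0,0,0,1],[0.003,0.003,0.266,0,0,0,1],[0.003,0.003,0.266,0,0,0,-1],[0.003,0.003,0.266,0,0,0,-1],[0.003,0.003,0.266,0,0,0,-1],[0.003,0.003,0.266,0,0,0,-1],[0.003,0.003,0.266,0,0,0,-1],[0.003,0.003,0.266,0,0,0,-1],[0.003,0.003,0.266,0,0,0,-1]]}}

```text
time_s: 2.7
tool_pos: [0.5695, 0.1149, 0.1149]
ee_rot: [1.0, 0.0, 0.001, -0.0]
force: [-3.0, 0.4, 6.6]
finger_gap: 0.129
gripper_force: 59.9
```

Emit:
{"op": "servo_tool", "data": {"motion": [[0,-0.04,0,0,0,0,-1],[0,-0.08,0,0,0,0,-1],[0,-0.12,0,0,0,0,-1],[0,-0.16,0,0,0,0,-1],[0,-0.2,0,0,0,0,-1],[0,-0.24,0,0,0,0,-1],[0,-0.28,0,0,0,0,-1],[0,-0.32,0,0,0,0,-1],[0,-0.36,0,0,0,0,-1],[0,-0.4,0,0,0,0,-1],[0,-0.43,0,0,0,0,-1],[0,-0.45,0,0,0,0,-1]]}}

```text
time_s: 3.7
tool_pos: [0.5675, 0.2954, 0.1149]
ee_rot: [1.0, 0.001, -0.001, 0.001]
force: [-12.0, -2.6, 12.3]
finger_gap: 0.125
gripper_force: 60.9
```

Emit:
{"op": "servo_tool", "data": {"motion": [[0,-0.01,0,0,0,0,-1],[0,-0.02,0,0,0,0,-1],[0,-0.025,0,0,0,0,-1],[0,-0.03,0,0,0,0,-1]]}}

```text
time_s: 4.03
tool_pos: [0.5674, 0.3065, 0.1149]
ee_rot: [1.0, 0.001, -0.001, 0.001]
force: [-10.7, -2.4, 12.6]
finger_gap: 0.128
gripper_force: 60.8
```

Emit:
{"op": "servo_tool", "data": {"motion": [[-0.004,-0.008,-0.002,0,0,0,-1],[-0.004,-0.016,-0.002,0,0,0,-1],[-0.004,-0.024,-0.002,0,0,0,-1],[-0.004,-0.032,-0.002,0,0,0,-1]]}}

```text
time_s: 4.37
tool_pos: [0.5671, 0.3135, 0.1149]
ee_rot: [1.0, 0.0, -0.002, 0.005]
force: [5.0, -34.7, 12.0]
finger_gap: 0.125
gripper_force: 62.1
```

Emit:
{"op": "servo_tool", "data": {"motion": [[0.002,0.016,0,0,0,0,-1],[0.002,0.016,0,0,0,0,-1],[0.002,0.016,0,0,0,0,1],[0.002,0.016,0,0,0,0,1],[0.002,0.016,0,0,0,0,1],[0.002,0.016,0,0,0,0,1],[0.002,0.016,0,0,0,0,1],[0.002,0.016,0,0,0,0,1],[0.002,0.016,-0.1,0,0,0,1],[0.002,0.016,-0.2,0,0,0,1],[0.002,0.016,-0.3,0,0,0,1],[0.002,0.016,-0.35,0,0,0,1]]}}

```text
time_s: 5.37
tool_pos: [0.5698, 0.314, 0.2603]
ee_rot: [1.0, 0.0, 0.003, -0.002]
force: [1.6, -0.1, 0.8]
finger_gap: 1.002
gripper_force: 0.0
```

```bash
python3 - <<'E'
from h import *
s=manip.state();print(s["tool_pos"],s["joint_pos"],s["force"])
a=np.radians(11.5);q=(R.from_euler("z",a)*R.from_quat([1,0,0,0])).as_quat()
print(rows([.60,.118,.26],q))
W=manip.camera("top");k=blobs(W,"red",(150,155,350,270));print(k[0][1] if k else None, k and plane(W,k[0][1][0],.14))
E
```

```text
[0.56981782 0.31401954 0.26028193] [ 0.80394378  0.29906719 -0.00872302  0.00179034 -1.2567393   0.76703181] [ 1.55218588 -0.06449333  0.84945487]
([0.0751, 0.4901, -0.0005], [-0.0009, -0.0019, -0.0637], 'mm', np.float64(198.3297870389647), 'deg', np.float64(11.464365762176799))
((235.0, 218.0), (8.0, 4.0), 90.0) [0.54672495 0.30880591 0.14      ]
```

Emit:
{"op": "servo_tool", "data": {"motion": [[0.075,0.49,0,0,0,-0.064,1],[0.075,0.49,0,0,0,-0.064,1],[0.075,0.49,0,0,0,-0.064,1],[0.075,0.49,0,0,0,-0.064,1],[0.075,0.49,0,0,0,-0.064,1],[0.075,0.49,0,0,0,-0.064,1],[0.075,0.49,0,0,0,-0.064,1],[0.075,0.49,0,0,0,-0.064,1]]}}

```text
time_s: 6.08
tool_pos: [0.5983, 0.1172, 0.2544]
ee_rot: [0.995, 0.1, 0.0, -0.0]
force: [0.1, 0.2, -1.1]
finger_gap: 1.0
gripper_force: 0.0
```

```bash
python3 - <<'E'
from h import *
d=snap("b",["wrist","top","scene"]);W=d["wrist"];s=manip.state();print(s["tool_pos"],s["joint_pos"])
for n in("blue","orange","red"):
  for a,r,k in blobs(W,n,None,200)[:3]:print(n,a,r,np.round(plane(W,r[0],.087),3))
for n in("top","scene"):
  k=blobs(d[n],"red",(150,150,430,300));print(n,[x[1] for x in k[:2]])
E
```

```text
[0.59822587 0.11832047 0.25436438] [ 5.15189305e-01  2.38647429e-01 -1.03806848e-01 -4.76795075e-05
 -1.22838582e+00  1.25812299e+00]
blue 1793.0 ((321.1083068847656, 141.53463745117188), (42.79161071777344, 48.10151672363281), 1.7899105548858643) [0.632 0.12  0.087]
blue 227.0 ((382.132080078125, 320.4622497558594), (45.19162368774414, 6.593306064605713), 74.05460357666016) [0.454 0.014 0.087]
orange 1794.0 ((334.5650634765625, 246.7568359375), (47.00801467895508, 54.870269775390625), 24.443954467773438) [0.53  0.084 0.087]
orange 1455.5 ((572.5664672851562, 260.75103759765625), (98.10504913330078, 119.55547332763672), 14.931416511535645) [ 0.564 -0.161  0.087]
orange 755.0 ((460.1704406738281, 225.08465576171875), (10.759984016418457, 85.37197875976562), 19.29004669189453) [ 0.578 -0.034  0.087]
red 1162.0 ((73.44412994384766, 177.96218872070312), (31.817184448242188, 88.37410736083984), 12.295267105102539) [0.551 0.346 0.087]
top []
scene [((362.94842529296875, 180.634033203125), (22.184906005859375, 10.123208045959473), 21.037511825561523)]
```

View pics/wrist_b.png

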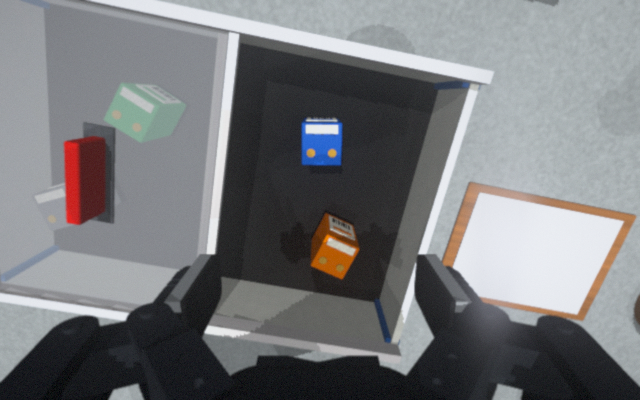

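The wrist view shows the door open, with the handle at (85,180) over the fixed cover. Blue's top is at (321,143) and square with the gripper, and orange at (335,247) is well clear.

```bash
python3 - <<'E'
from h import *
W=pickle.load(open("d_b.pkl","rb"));Wb=W["wrist"];Wh=pickle.load(open("d_h.pkl","rb"))["wrist"];S=W["scene"]
for c,roi in((Wb,(280,100,360,175)),(Wh,(270,70,345,150))):
    k=blobs(c,"blue",roi)[0][2];print(cv2.boundingRect(k),cv2.minAreaRect(k))
print(tri([(Wb,(321.1,142)),(Wh,(309.3,111.8))]),tri([(Wb,(321.1,142)),(pickle.load(open("d0.pkl","rb"))["top"],(301.1,190.5))]))
p=plane(Wb,(321.1,142),.087);print(p)
print("handle",plane(Wb,blobs(Wb,"red")[0][1][0],.125))
a=np.radians(11.5);q=(R.from_euler("z",a)*R.from_quat([1,0,0,0])).as_quat()
print(rows([.632,.1195,.12],q),rows([.632,.1195,.045],q))
E
```

```text
(300, 117, 44, 49) ((321.1083068847656, 141.53463745117188), (42.79161071777344, 48.10151672363281), 1.7899105548858643)
(282, 83, 55, 59) ((309.2692565917969, 111.84615325927734), (51.57854080200195, 48.04844665527344), 78.69007110595703)
(array([0.63020064, 0.11932748, 0.07421931]), [np.float64(0.2), np.float64(0.2)]) (array([0.63156915, 0.11923463, 0.08335537]), [np.float64(0.3), np.float64(0.3)])
[0.6319226  0.11965758 0.087     ]
handle [0.5654758  0.31940675 0.125     ]
([0.0833, 0.0141, 0.3359], [-0.0, 0.0, 0.0006], 'mm', np.float64(138.54915962451753), 'deg', np.float64(0.1024559797795038)) ([0.0833, 0.0141, 0.5234], [-0.0, 0.0, 0.0006], 'mm', np.float64(212.0743422314989), 'deg', np.float64(0.1024559797795038))
```

Emit:
{"op": "servo_tool", "data": {"motion": [[0.083,0.01,0.1,0,0,0,1],[0.083,0.012,0.2,0,0,0,1],[0.083,0.012,0.3,0,0,0,1],[0.083,0.012,0.37,0,0,0,1],[0.083,0.012,0.43,0,0,0,1],[0.083,0.012,0.48,0,0,0,1],[0.083,0.012,0.523,0,0,0,1],[0.083,0.012,0.523,0,0,0,1]]}}

```text
time_s: 6.9
tool_pos: [0.6292, 0.1194, 0.041]
ee_rot: [0.995, 0.101, -0.003, 0.001]
force: [-1.5, -0.0, -0.3]
finger_gap: 1.001
gripper_force: 0.0
```

Emit:
{"op": "servo_tool", "data": {"motion": [[0,0,0,0,0,0,-1],[0,0,0,0,0,0,-1],[0,0,0,0,0,0,-1],[0,0,0,0,0,0,-1],[0,0,0,0,0,0,-1],[0,0,0,0,0,0,-1],[0,0,0,0,0,0,-1]]}}

```text
time_s: 7.48
tool_pos: [0.6327, 0.1197, 0.0469]
ee_rot: [0.995, 0.101, 0.001, -0.0]
force: [-1.3, 2.9, 7.0]
finger_gap: 0.44
gripper_force: 60.5
```

Emit:
{"op": "servo_tool", "data": {"motion": [[0,0,-0.03,0,0,0,-1],[0,0,-0.08,0,0,0,-1],[0,0,-0.14,0,0,0,-1],[0,0,-0.2,0,0,0,-1],[0,0,-0.27,0,0,0,-1],[0,0,-0.34,0,0,0,-1],[0,0,-0.41,0,0,0,-1],[0,0,-0.48,0,0,0,-1],[0,0,-0.53,0,0,0,-1],[0,0,-0.56,0,0,0,-1],[0,0,-0.58,0,0,0,-1],[0,0,-0.58,0,0,0,-1]]}}

```text
time_s: 8.48
tool_pos: [0.632, 0.1192, 0.2789]
ee_rot: [0.995, 0.1, 0.001, -0.0]
force: [-0.7, -1.0, -0.9]
finger_gap: 0.439
gripper_force: 60.1
```

```bash
python3 - <<'E'
from h import *
d=snap("l",["wrist","top","scene"]);s=manip.state();print(s["tool_pos"],s["ee_rot"],s["joint_pos"])
c=np.vstack([d["wrist"]["color"][:,60:620],]);cv2.imwrite("pics/l1.png",c)
E
```

```text
[0.63102777 0.11899701 0.27556595] [ 9.94955586e-01  1.00307654e-01 -1.30801101e-03  2.12905389e-04] [ 4.89337139e-01  2.83301494e-01  4.82465208e-03 -6.21298701e-04
 -1.29490169e+00  1.28258264e+00]
```

View pics/wrist_l.png

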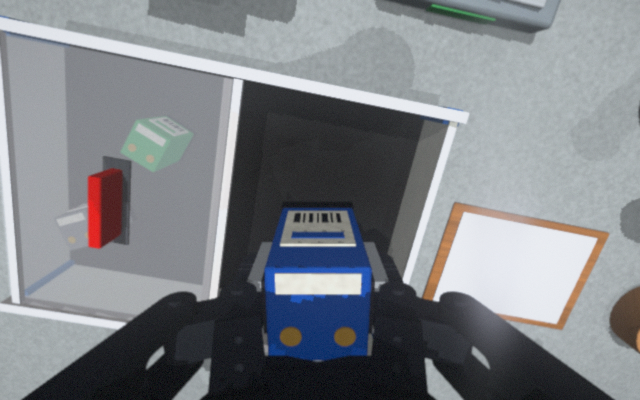

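Blue is held square, with its label bars visible at (318,225) and its stripe at (318,283). Next I get a rough lens position from the top view and a wrist pose that looks at the lens.

```bash
cat >> h.py <<'E'
def pose(yaw,tilt): # tool down, yawed, then tilted outwards
    return (R.from_euler("z",yaw)*R.from_euler("y",-tilt)*R.from_quat([1,0,0,0])).as_quat()
E
python3 - <<'E'
from h import *
d=pickle.load(open("d_l.pkl","rb"));T,S=d["top"],d["scene"]
g=[x for x in blobs(T,"green",(420,100,500,170),3)][0][1];gs=blobs(S,"green",(240,260,290,300),3)[0][1]
print("LED",tri([(T,g[0]),(S,gs[0])]));L=plane(T,(450.5,150),.31);print("lens~",L)
q=pose(np.radians(-30),np.radians(52));print(R.from_quat(q).as_matrix().round(2).tolist(),rows([.43,-.04,.45],q))
E
```

```text
LED (array([ 0.75723757, -0.29706456,  0.33992512]), [np.float64(0.3), np.float64(0.3)])
lens~ [ 0.72333799 -0.27764668  0.31      ]
[[0.53, -0.5, 0.68], [-0.31, -0.87, -0.39], [0.79, 0.0, -0.62]] ([-0.5729, 0.2892, -0.4345], [-0.1042, 0.2766, 0.2145], 'mm', np.float64(310.031368463765), 'deg', np.float64(65.73555411061575))
```

```bash
python3 - <<'E'
from h import *
q=pose(np.radians(-33),np.radians(52));print(rows([.51,-.10,.43],q))
E
```

```text
([-0.4068, 0.4761, -0.3849], [-0.1117, 0.2746, 0.23], 'mm', np.float64(294.0361976968285), 'deg', np.float64(67.53387370542474))
```

Emit:
{"op": "servo_tool", "data": {"motion": [[-0.407,0.476,-0.385,-0.112,0.275,0.23,-1],[-0.407,0.476,-0.385,-0.112,0.275,0.23,-1],[-0.407,0.476,-0.385,-0.112,0.275,0.23,-1],[-0.407,0.476,-0.385,-0.112,0.275,0.23,-1],[-0.407,0.476,-0.385,-0.112,0.275,0.23,-1],[-0.407,0.476,-0.385,-0.112,0.275,0.23,-1],[-0.407,0.476,-0.385,-0.112,0.275,0.23,-1],[-0.407,0.476,-0.385,-0.112,0.275,0.23,-1],[-0.407,0.476,-0.385,-0.112,0.275,0.23,-1],[-0.407,0.476,-0.385,-0.112,0.275,0.23,-1],[-0.407,0.476,-0.385,-0.112,0.275,0.23,-1],[-0.407,0.476,-0.385,-0.112,0.275,0.23,-1]]}}

```text
time_s: 9.63
tool_pos: [0.5094, -0.1004, 0.4288]
ee_rot: [0.862, -0.254, 0.42, 0.125]
force: [-0.5, -0.4, -0.9]
finger_gap: 0.44
gripper_force: 60.5
```

```bash
python3 - <<'E'
from h import *
d=snap("v1",["wrist"]);s=manip.state();print(s["tool_pos"],s["ee_rot"],pose(np.radians(-33),np.radians(52)),s["joint_pos"],s["gripper_force"])
E
```

```text
[ 0.50998259 -0.10022693  0.42993193] [ 0.86186503 -0.25449839  0.42049956  0.12489743] [ 0.86178147 -0.2552713   0.42031891  0.12450413] [ 0.53882862 -0.38999304 -0.94111911  1.12042207 -0.90463363 -0.23202606] 60.51711916923523
```

View pics/wrist_v1.png

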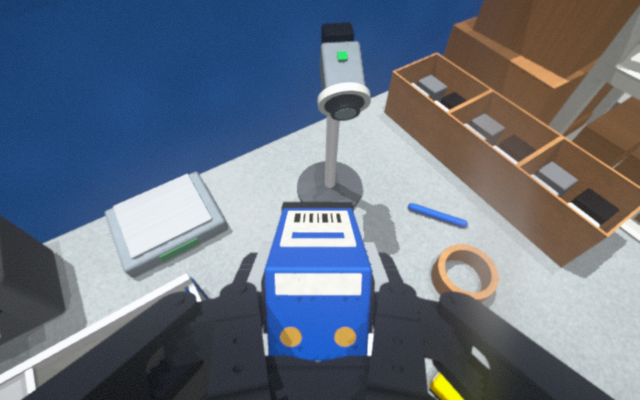

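The wrist view shows the lens ring at (344,98), the black lens at (346,108), the LED at (342,56) and the column and foot at (330,186). I take a second view 12 cm to the side.

Emit:
{"op": "servo_tool", "data": {"motion": [[0,-0.15,0,0,0,0,-1],[0,-0.3,0,0,0,0,-1],[0,-0.3,0,0,0,0,-1],[0,-0.3,0,0,0,0,-1],[0,-0.3,0,0,0,0,-1],[0,-0.3,0,0,0,0,-1]]}}

```text
time_s: 10.18
tool_pos: [0.5761, 0.001, 0.4308]
ee_rot: [0.862, -0.255, 0.421, 0.125]
force: [-0.2, -0.4, -0.9]
finger_gap: 0.44
gripper_force: 61.0
```

```bash
python3 - <<'E'
from h import *
d=snap("v2",["wrist","scene"]);s=manip.state();print(s["tool_pos"],s["joint_pos"],s["joint_velocities"].round(2))
a=pickle.load(open("d_v1.pkl","rb"))["wrist"]["color"];b=d["wrist"]["color"]
g=cv2.cvtColor(b,cv2.COLOR_BGR2HSV)
k=blobs(d["wrist"],"green",(330,0,600,150),15);print([x[1][0] for x in k]);x,y=[int(v) for v in k[0][1][0]]
x0=max(0,x-40);y0=max(0,y-40)
print("crop2 origin",x0,y0)
c=np.hstack([cv2.resize(a[15:135,295:395],None,fx=4,fy=4,interpolation=2),cv2.resize(b[y0:y0+120,x0:x0+100],None,fx=4,fy=4,interpolation=2)]);cv2.imwrite("pics/crop2.png",c)
E
```

```text
[5.75419287e-01 5.84315548e-05 4.31435505e-01] [ 0.68380024 -0.2049638  -0.82204274  1.12343121 -0.98527949 -0.37439811] [-0.   -0.02 -0.01  0.01  0.   -0.01]
[(439.5, 57.0)]
crop2 origin 399 17
```

View pics/crop2.png

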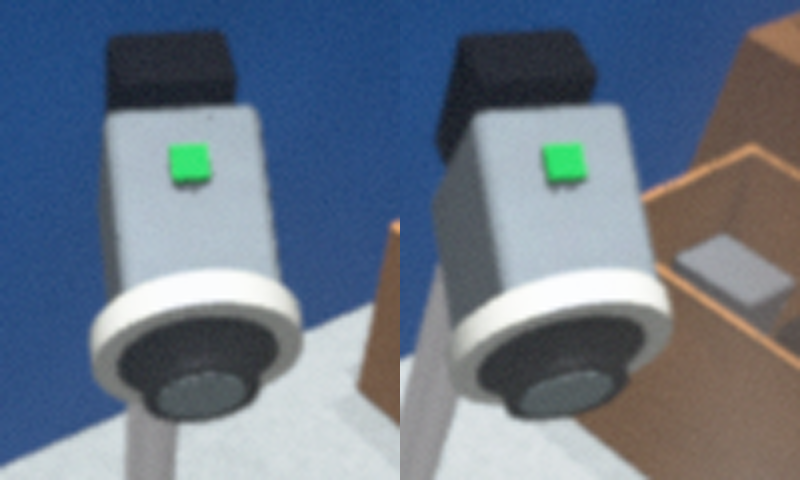

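```bash
python3 - <<'E'
from h import *
A=pickle.load(open("d_v1.pkl","rb"))["wrist"];B=pickle.load(open("d_v2.pkl","rb"))["wrist"]
f=lambda p,q:tri([(A,(p[0]/4+295-.4,p[1]/4+15-.4)),(B,((q[0]-400)/4+399-.4,q[1]/4+17-.4))])
P={}
for n,p,q in(("led",(190,163),(565,163)),("lens",(201,395),(566,393)),("rear",(181.5,109),(547,109)),("rl",(108,110),(472,112)),("rr",(255,108),(622,106))):
    P[n],e=f(p,q);print(n,P[n].round(4),e)
v=P["led"]-P["lens"];h=np.hypot(v[0],v[1]);print("len",np.linalg.norm(v),"yaw",np.degrees(np.arctan2(v[1],v[0])))
d=np.sqrt(v@v-.026**2);print("pitch led",np.arctan2(v[2],h)-np.arctan2(.026,d),"pitch height",np.arcsin((.33-P["lens"][2])/.105))
for a,b in(("led","rear"),("lens","rear")):
    w=P[b]-P[a];print(a,b,w,"yaw",np.degrees(np.arctan2(w[1],w[0])),"pitch",np.arctan2(w[2],np.hypot(*w[:2])))
w=P["rl"]-P["rr"];print("width",np.linalg.norm(w),"perp yaw",np.degrees(np.arctan2(w[1],w[0]))-90)
E
```

```text
led [ 0.7554 -0.2969  0.3402] [np.float64(0.1), np.float64(0.1)]
lens [ 0.7112 -0.2736  0.2915] [np.float64(0.1), np.float64(0.1)]
rear [ 0.7762 -0.308   0.3442] [np.float64(0.1), np.float64(0.1)]
rl [ 0.7897 -0.289   0.343 ] [np.float64(0.4), np.float64(0.4)]
rr [ 0.7628 -0.3269  0.3454] [np.float64(0.2), np.float64(0.2)]
len 0.0698433524246715 yaw -27.818400501297614
pitch led 0.3913972608824096 pitch height 0.3757049478867713
led rear [ 0.02074814 -0.01111444  0.00399924] yaw -28.177214975902377 pitch 0.16830161765618135
lens rear [ 0.06497228 -0.03444933  0.05276196] yaw -27.933243387927323 pitch 0.6223468105662084
width 0.046579503593411356 perp yaw -35.37763385033257
```

```bash
python3 - <<'E'
from h import *
A=pickle.load(open("d_v1.pkl","rb"))["wrist"];T=pickle.load(open("d0.pkl","rb"))["top"]
L=np.array([.7112,-.2736,.2915])
for z in(.0,.012):
  for c,p in((T,(438.3,141)),(A,(330,187))):
    q=plane(c,p,z);w=q-L;print(q.round(4),np.degrees(np.arctan2(w[1],w[0])),np.hypot(w[0],w[1]))
yaw,p=np.radians(-28.5),.37
# view axes: x to lens (up, away), z camera up
V=R.from_euler("z",yaw)*R.from_euler("y",-p);view=L-.17*V.apply([1,0,0]);print("view",view)
# held module: tool=V*[1,0,0,0]; label in tool frame: x .021, z = hold
q=(V*R.from_quat([1,0,0,0])).as_quat()
s=manip.state();dz=.0495-.046 # label mid above TCP when grasped
tcp=view-V.apply([.021,0,.0035]);print(tcp,q.round(4),rows(tcp,q));print("standoff",rows(tcp-V.apply([.08,0,-.05]),q))
E
```

```text
[ 0.7999 -0.3215  0.    ] -28.392347949082634 0.10080866014172893
[ 0.8    -0.3226  0.    ] -28.890588234664612 0.1013907361413186
[ 0.7978 -0.3186  0.012 ] -27.45622594795677 0.09762383054112406
[ 0.7927 -0.3172  0.012 ] -28.13273442545551 0.09246993559271931
view [ 0.57191131 -0.19797241  0.23002538]
[ 0.55581734 -0.1892341   0.21916831] [ 0.9527 -0.242   0.1783  0.0453] ([-0.2853, 0.4243, 0.4965], [0.0148, -0.1718, -0.0207], 'mm', np.float64(285.0846578173118), 'deg', np.float64(31.259659663427023))
standoff ([-0.3921, 0.4425, 0.2871], [0.0148, -0.1718, -0.0207], 'mm', np.float64(262.9016662408318), 'deg', np.float64(31.259659663427023))
```

Emit:
{"op": "servo_tool", "data": {"motion": [[-0.392,0.44,0.287,0.015,-0.172,-0.021,-1],[-0.392,0.44,0.287,0.015,-0.172,-0.021,-1],[-0.392,0.44,0.287,0.015,-0.172,-0.021,-1],[-0.392,0.44,0.287,0.015,-0.172,-0.021,-1],[-0.392,0.44,0.287,0.015,-0.172,-0.021,-1],[-0.392,0.44,0.287,0.015,-0.172,-0.021,-1],[-0.392,0.44,0.287,0.015,-0.172,-0.021,-1],[-0.392,0.44,0.287,0.015,-0.172,-0.021,-1],[-0.392,0.44,0.287,0.015,-0.172,-0.021,-1]]}}

```text
time_s: 11.03
tool_pos: [0.4739, -0.1452, 0.2366]
ee_rot: [0.953, -0.242, 0.178, 0.045]
force: [-0.2, 0.8, -0.7]
finger_gap: 0.437
gripper_force: 61.1
```

```bash
python3 - <<'E'
from h import *
s=manip.state();print(s["tool_pos"],s["joint_pos"])
V=R.from_euler("z",np.radians(-28.5))*R.from_euler("y",-.37)
q=(V*R.from_quat([1,0,0,0])).as_quat();print(q)
W=manip.camera("wrist");Rt=R.from_quat(s["ee_rot"])
def intool(p,axis,val): # ray to plane tool[axis]=val
    o,d=ray(W,p);o=Rt.inv().apply(o-s["tool_pos"]);d=Rt.inv().apply(d);return (o+d*(val-o[axis])/d[axis])*1e3
for p in((318,266),(318,357),(265,268),(371,268)):print("top",intool(p,2,-.041).round(1))
for p in((318,210),(318,248)):print("label",intool(p,0,.021).round(1))
print(rows([.5558,-.1892,.2192],q))
cv2.imwrite("pics/v3.png",W["color"][160:400,200:440])
E
```

```text
[ 0.47389298 -0.14523354  0.23664274] [ 0.28432859 -0.17182884 -0.78525622  0.3929574  -0.72839519  0.5230374 ]
[ 0.9526922  -0.24195299  0.17828667  0.04527904]
top [ 19.2   0.8 -41. ]
top [-18.8   0.8 -41. ]
top [ 18.5 -17.3 -41. ]
top [ 18.5  18.9 -41. ]
label [21.   0.9 12. ]
label [ 21.    0.8 -30.7]
([0.1978, 0.0024, 0.1271], [-0.0003, -0.0005, -0.0], 'mm', np.float64(94.05605359614533), 'deg', np.float64(0.10488096424007014))
```

View pics/v3.png

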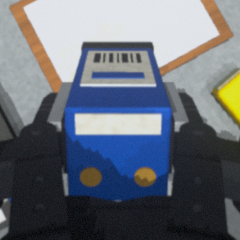

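The module sits centred in the grip, with the label in view at (318,229) and perhaps 3–5 mm higher than assumed. I now make the final approach.

Emit:
{"op": "servo_tool", "data": {"motion": [[0.04,0.001,0.03,0,0,0,-1],[0.08,0.002,0.06,0,0,0,-1],[0.12,0.002,0.09,0,0,0,-1],[0.16,0.002,0.12,0,0,0,-1],[0.185,0.002,0.13,0,0,0,-1],[0.198,0.002,0.133,0,0,0,-1],[0.198,0.002,0.133,0,0,0,-1],[0.198,0.002,0.133,0,0,0,-1],[0.198,0.002,0.133,0,0,0,-1],[0.198,0.002,0.133,0,0,0,-1],[0.198,0.002,0.133,0,0,0,-1],[0.198,0.002,0.133,0,0,0,-1]]}}

```text
time_s: 12.08
tool_pos: [0.5567, -0.1884, 0.2164]
ee_rot: [0.953, -0.241, 0.179, 0.045]
force: [0.6, -0.1, -0.7]
finger_gap: 0.438
gripper_force: 61.1
```

```bash
python3 - <<'E'
from h import *
d=snap("end",["scene","wrist"]);S=d["scene"];s=manip.state()
V=R.from_euler("z",np.radians(-28.5))*R.from_euler("y",-.37)
print(s["tool_pos"],s["joint_velocities"].round(3),s["gripper_force"],"err",rows([.5558,-.1892,.2192],(V*R.from_quat([1,0,0,0])).as_quat()))
print("handle",[plane(S,x[1][0],.122) for x in blobs(S,"red",(330,150,420,230))[:1]])
c=S["color"];cv2.imwrite("pics/end.png",cv2.resize(c[100:380,130:450],None,fx=2,fy=2))
E
```

```text
[ 0.55680133 -0.18849417  0.21625932] [-0.001  0.004  0.001  0.     0.001  0.001] 61.084678173065186 err ([0.0014, 0.0027, -0.0073], [-0.0003, -0.0002, 0.0004], 'mm', np.float64(3.185665845048597), 'deg', np.float64(0.10377114706725941))
handle [array([0.56809758, 0.31049858, 0.122     ])]
```

View pics/end.png

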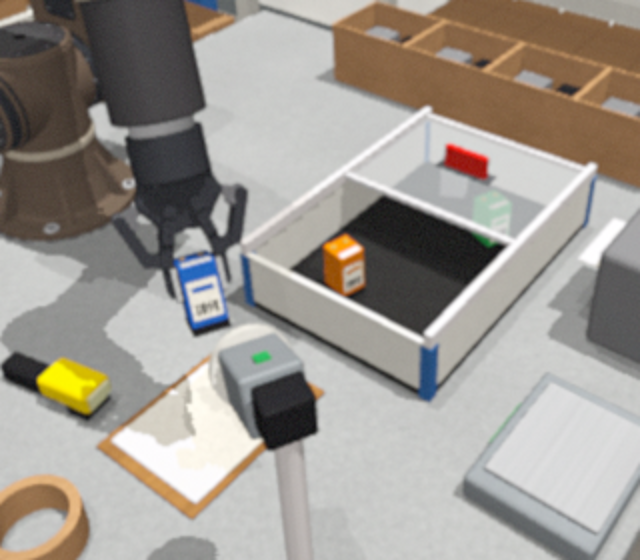

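The scene view shows blue held in front of the lens with its label facing it, the door open (handle at y≈0.31, at its stop), and orange and green standing. I do one quick ray check of the label before handing in.

```bash
python3 - <<'E'
from h import *
S=pickle.load(open("d_end.pkl","rb"))["scene"];S0=pickle.load(open("d0.pkl","rb"))["scene"]
v=np.array([.5719,-.198,.230])
o,d=ray(S,(232.2,251.2));w=v-o;print("offset mm",((d*(w@d)-w)*1e3).round(1))
print("handle0",plane(S0,(323.2,213.5),.122))
E
```

```text
offset mm [ 4.6 -2.2 -5.7]
handle0 [0.56901114 0.11441356 0.122     ]
```

```bash
python3 -c "
from bench import manip
print(manip.finish_job())"
```

```text
the job is handed in; nothing more can be done
None
```

I handed the job in with the blue module held still at the viewing point, its label square to the lens to within my measurements and about 7 mm off by a rough pixel check (limit 20 mm). The door is open at its end stop, neither the camera nor its stand was touched, and orange and green are standing; I didn't check grey at the end, and the hand-in gave no verdict.

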